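# Fetch the litho stone from behind the ink things and lean it on the easel

### The arm

A 6-joint arm with a two-finger parallel gripper is mounted at the origin on the work surface. World frame = base frame: x ahead of the robot, y to its left, z up, the work surface at z = 0. Lengths are in m, angles in degrees, forces in N, time in s.
With the tool pointing down it reaches from about 0.3 to 0.75 m from the base axis. Payload 8.5 kg.
Tool frame: the origin (TCP) lies midway between the tips of the shut fingers; the grasp point (between the pads) lies env.tcp_to_grasp behind it (env.tcp_to_grasp is the distance from the TCP to the grasp point, in m); z points along the fingers, y is the line along which they close (so a half turn about z gives the same grasp; the last joint's range is limited). The gripper opens to 85 mm and grips with 20 to 120 N. Pads are 22 mm wide; open, the fingers measure 114 mm over their backs; the gripper's body (76 mm by 85 mm) begins 54 mm behind the grasp point. The pads swing forward as they close: fully open they stand 13 mm farther back than shut.
Start: joints at [52.007, 21.807, 74.336, -0, 83.858, -12.336], TCP at [0.238, 0.496, 0.211] pointing down, gripper open.
Joint ranges: [-178.18, 178.18], [-50.72, 133.34], [12.68, 142.11], [-81.47, 261.47], [9.98, 163.14], [-165.26, 165.26]. Speed limits (degrees/s): [136.94, 136.94, 180, 180, 180, 180].

### API

Orientations are given as a 3x3 rotation matrix whose columns are the frame's x, y, z axes.
In Python, from rig import observe, optics, job, env gives the robot as it stands. The module is installed in compiled form; this text tells all that it offers.
- The arm moves only by the shell command python3 -m jog 'ROWS' [FORCE]. ROWS is JSON, a list of rows, each a list of 7 numbers: the turn, a rotation vector about the tool's x, y, z in rad, then the shift along the tool's x, y, z in m, then the opening in per cent of the stroke, from 0 (shut) to 100 (fully open). A call has 1 to 10 rows; each row shifts and turns the commanded pose from where the row before left it, along the tool's axes as they then stand; what a row does not reach is not made up. A row lasts 1/8 s, in which the tool goes at most 62.5 mm and 10.7 degrees, less where a joint would pass 70% of its speed; a pose out of reach is approached as far as the arm can. A call is refused whole if a number of a shift passes 0.0625 or a number of a turn 0.188, either way. A call with a gripper value outside its range is refused whole. The fingers move at their own pace and stop on an object; FORCE is the grip in N (left out, the last holds). Time passes only in rows, so rows that do not move let the fingers close. It gives the time, the measured TCP pose, the force, the opening and the grip force at its end, in the units of the state.
- observe(): the state, without advancing time (a new reading comes with each control period).
- optics.get_image(name): name is "scene" or "top" or "wrist"; returns a dict with "pixels" (400x640x3 uint8, red, green, blue), "mtx" (3x3 intrinsics, pixels), "rvec" (rotation vector, rad) and "tvec" (3), from world to camera coordinates, as OpenCV has them. Camera axes: x right, y down, z forward; pixel columns grow to the right and rows downward; lengths in m; the calibration is good to about 2 mm. A picture is of the moment at which its call begins. There is no depth.
- job.close_job(): hands the job in; it is judged then, once.
The state is a dict: "time_s": time; "q": joint angles; "qvel": joint speeds; "joint_efforts": joint torques, N m; "position": TCP position; "tool_rot": TCP orientation; "ft_force": force on the tool from outside, world axes, zero at the start; "wrist_torque": the same for the moment, N m; "grip_width": finger opening in m; "gripper_force": force on a finger pad.
Only numpy, scipy, OpenCV 4.12 (cv2) and the standard library are available. Lean on these libraries where they do the work, as an engineer would, in place of code of your own. Each camera call takes 0.05 s, during which the arm holds its last target. There are 200 camera calls.

### The job

Clear the jar, the square tin and the muller from in front of the lithographic stone by standing all three in the steel tray. Then take the stone out of the rack and lean it on the middle of the little easel, its long lower edge on the ledge and its face flat against the back board, and only then stand the jar, tin and muller back in the rack, each on the very pad and spot where it stood at first. Keep the three upright at all times and leave the pot of brushes where it is.

Things in the scene. Friction and masses are not known exactly. Their poses are not given: they have to be found in the camera images.
- jar: Round amber glass jar with a flat steel lid, 42 mm diameter, 80 mm high, about 0.16 kg, loose, standing on one of the three dark pads of the rack. Origin: centre of its underside; z up. Grip it across its diameter, about 45 to 60 mm above its underside.
- tin: Square bare-metal solvent tin, 38 x 38 mm in plan (sides along its x and y axes), body 85 mm high, with a small black screw cap (20 mm diameter, 15 mm high) off-centre on top: 100 mm in all; about 0.18 kg, loose, standing on a pad of the rack. Origin: centre of its underside; z up.
- muller: Ink muller of pale marble, a hand grinder: round foot of 44 mm diameter and 12 mm height, a waist, and a round grip of 32 mm diameter between 50 and 82 mm above the underside, 90 mm high in all; about 0.20 kg, loose, standing on a pad of the rack. Origin: centre of its underside; z up.
- stone: Lithographic stone: beige limestone slab standing on its long edge in the rack right behind jar, tin and muller (gap about 12 mm, too little for a finger). 28 mm thick (x axis), 120 long (y), 90 high (z), about 0.78 kg, loose. Origin: centre of its underside. Both faces alike. Grip it across its thickness, near the top.
- rack: Low wooden rack, fixed. Base 150 (x) by 280 mm (y), its top 12 mm above the origin (centre of its underside, on the table). End cheeks 45 mm high at y = +-135 mm. Three flush dark pads in a row at x = -36, y = -72, 0, +72 mm hold jar, tin and muller in any order, each within 4 mm of centre. Stone at x = 18 mm; behind it only a cleat, top 24 mm over the table, at x = 37 to 47 mm.
- tray: Empty open steel tray, fixed, left or right of the rack (the easel is on the other side): 260 mm (x, long side) by 140 mm (y), rim 15 mm high, walls and floor 5 mm thick. Origin: centre of its underside, on the table. The three things fit in a row along its x axis, e.g. at x = -75, 0, +75 mm.
- easel: Wooden easel, fixed. Origin: centre of underside, on the table. Open front: +x. Back board (46 mm up its slope, 12 thick, 150 wide in y) leans 20 deg from vertical, top to -x; ledge square to it, 38 mm deep, rising forward to an 8 mm lip. Inner corner: along y through x = 0, z = 35 mm. A seated stone's origin is at x = 13, y = 0, z = 40 mm, its upper 44 mm clear of the board.
- brushpot: White round pot of paint brushes, 72 mm diameter, 85 mm high, brushes up to 150 mm; loose, standing on the table between robot and rack; it is to stay where it is. Origin: centre of its underside.

How it is judged (in metres and radians):
On the way, in this order (a step that is already met when the one before it is completed fails the run):
1. jar, tin and muller all stand upright and released in the tray while the stone still stands in the rack (x of jar in the frame of tray between -0.115 and 0.115 m and y of jar in the frame of tray between -0.055 and 0.055 m and z of jar in the frame of tray between 0 and 0.016 m and angle between each of jar, tin, muller, stone's own z axis and vertical below 0.15 rad and linear speed of each of jar, tin, muller below 0.03 m/s and contact force between the fingers and jar below 0.3 N and x of tin in the frame of tray between -0.115 and 0.115 m and y of tin in the frame of tray between -0.055 and 0.055 m and z of tin in the frame of tray between 0 and 0.016 m and contact force between the fingers and tin below 0.3 N and x of muller in the frame of tray between -0.115 and 0.115 m and y of muller in the frame of tray between -0.055 and 0.055 m and z of muller in the frame of tray between 0 and 0.016 m and contact force between the fingers and muller below 0.3 N and distance of stone from where it was at the start of the episode below 0.03 m), for 0.2 s.
2. the stone is seated on the easel and released, with jar, tin and muller still in the tray (x of stone in the frame of easel between 0.003 and 0.024 m and y of stone in the frame of easel between -0.015 and 0.015 m and z of stone in the frame of easel between 0.032 and 0.047 m and angle between stone's own z axis and vertical between 0.26 and 0.44 rad and angle between the y axis of stone and the y axis of easel, either way round below 0.12 rad and linear speed of each of stone, jar, tin, muller below 0.03 m/s and contact force between the fingers and stone below 0.3 N and x of jar in the frame of tray between -0.115 and 0.115 m and y of jar in the frame of tray between -0.055 and 0.055 m and z of jar in the frame of tray between 0 and 0.016 m and angle between each of jar, tin, muller's own z axis and vertical below 0.15 rad and contact force between the fingers and jar below 0.3 N and x of tin in the frame of tray between -0.115 and 0.115 m and y of tin in the frame of tray between -0.055 and 0.055 m and z of tin in the frame of tray between 0 and 0.016 m and contact force between the fingers and tin below 0.3 N and x of muller in the frame of tray between -0.115 and 0.115 m and y of muller in the frame of tray between -0.055 and 0.055 m and z of muller in the frame of tray between 0 and 0.016 m and contact force between the fingers and muller below 0.3 N), for 0.2 s.
At the end, for the whole second after the job is handed in: The stone rests on the easel, within about 10 mm (15 mm sideways) of the middle of its seat, leaning 15 to 25 degrees, square to the board within 7 degrees; jar, tin and muller stand upright in the rack, each within 15 mm of where it stood at the start; all released and at rest (x of stone in the frame of easel between 0.003 and 0.024 m and y of stone in the frame of easel between -0.015 and 0.015 m and z of stone in the frame of easel between 0.032 and 0.047 m and angle between stone's own z axis and vertical between 0.26 and 0.44 rad and angle between the y axis of stone and the y axis of easel, either way round below 0.12 rad and linear speed of each of stone, jar, tin, muller below 0.03 m/s and contact force between the fingers and stone below 0.3 N and distance of each of jar, tin, muller from where it was at the start of the episode below 0.015 m and angle between each of jar, tin, muller's own z axis and vertical below 0.1 rad and contact force between the fingers and jar below 0.3 N and contact force between the fingers and tin below 0.3 N and contact force between the fingers and muller below 0.3 N); the robot touches nothing.
It fails at once if jar, tin or muller tipped more than 35 degrees (angle between any of jar, tin, muller's own z axis and vertical above 0.61 rad).
It fails at once if the pot of brushes pushed more than 25 mm or tipped (distance of brushpot from where it was at the start of the episode above 0.025 m or angle between brushpot's own z axis and vertical above 0.4 rad).
It also fails if it takes over 144 s, if anything falls off the work surface, if the arm or the gripper's body presses on something with over 40 N, if the wrist force passes 120 N, or if a joint passes its speed limit or range.

## Working session

There is one attempt and no reset: what is moved stays moved. The work goes in short steps, Python scripts to look and compute and a shell command to move; the robot and the scene stay as the last step left them, time stands still between calls to the robot, and variables do not carry over. Pictures are saved under pics/ and viewed, at most 17 in all, crops included, and the job is handed in when it is done.

```bash
mkdir -p pics
cat > h.py <<'E'
import numpy as np, cv2
from rig import observe, optics, job, env
def shot(cam,name):
    d=optics.get_image(cam); cv2.imwrite(f'pics/{name}.png',d['pixels'][:,:,::-1]); np.savez(f'pics/{name}.npz',**d); return d
def load(name): return np.load(f'pics/{name}.npz')
def ray(d,u,v,z):
    "world point on plane z seen at pixel"
    R=cv2.Rodrigues(d['rvec'])[0]; c=-R.T@d['tvec'].ravel()
    w=R.T@np.linalg.inv(d['mtx'])@[u,v,1]; return c+w*(z-c[2])/w[2]
def proj(d,P): return cv2.projectPoints(np.float64(P).reshape(-1,3),d['rvec'],d['tvec'],d['mtx'],None)[0].reshape(-1,2)
E
python3 - <<'E'
from h import *
for c in('top','scene'):
    d=shot(c,c+'0'); R=cv2.Rodrigues(d['rvec'])[0]; print(c,(-R.T@d['tvec'].ravel()).round(3),R.round(2).tolist())
s=observe(); print(s['position'],np.round(s['tool_rot'],3),s['grip_width'],env.tcp_to_grasp,s['time_s'])
E
```

```text
top [0.39  0.01  1.122] [[0.02, -1.0, 0.01], [-1.0, -0.02, -0.08], [0.08, -0.01, -1.0]]
scene [ 0.858 -0.611  0.799] [[0.85, 0.53, 0.02], [0.4, -0.61, -0.69], [-0.35, 0.59, -0.73]]
[0.23796904 0.49555679 0.21009045] [[-0.901  0.433 -0.001]
 [ 0.433  0.901 -0.001]
 [ 0.    -0.001 -1.   ]] 0.08524941698333816 0.0187 0.1
```

View pics/top0.png

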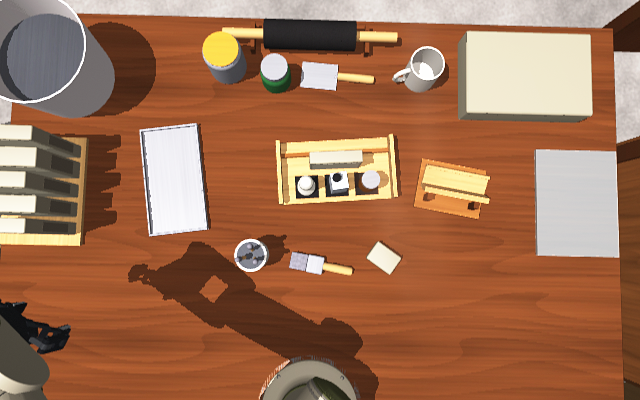

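View pics/scene0.png

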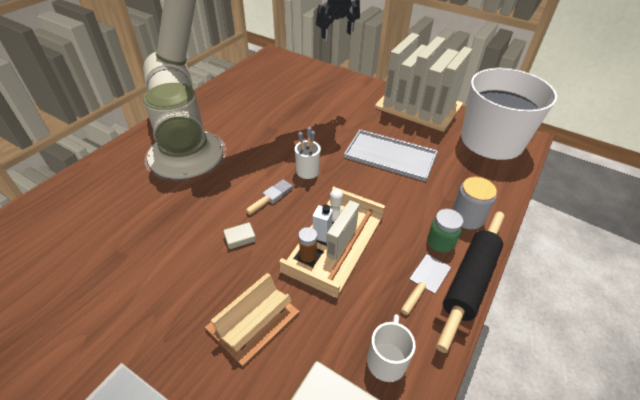

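Run:
```python
from h import *
t=load('top0')['pixels'][:,:,::-1]; s=load('scene0')['pixels'][:,:,::-1]
r=lambda im,k:cv2.resize(im,None,fx=k,fy=k,interpolation=cv2.INTER_CUBIC)
cv2.imwrite('pics/c1.png',np.vstack([r(t[128:213,268:402],5.9)[:,:790],]))
a=r(t[150:225,405:500],4); b=r(t[115:245,130:215],4)
o=np.zeros((520,730,3),np.uint8); o[:300,:380]=a; o[:520,390:730]=b; cv2.imwrite('pics/c2.png',o)
cv2.imwrite('pics/c3.png',r(s[180:360,200:400],3.3)[:594])
```

```text
(no output)
```

View pics/c1.png

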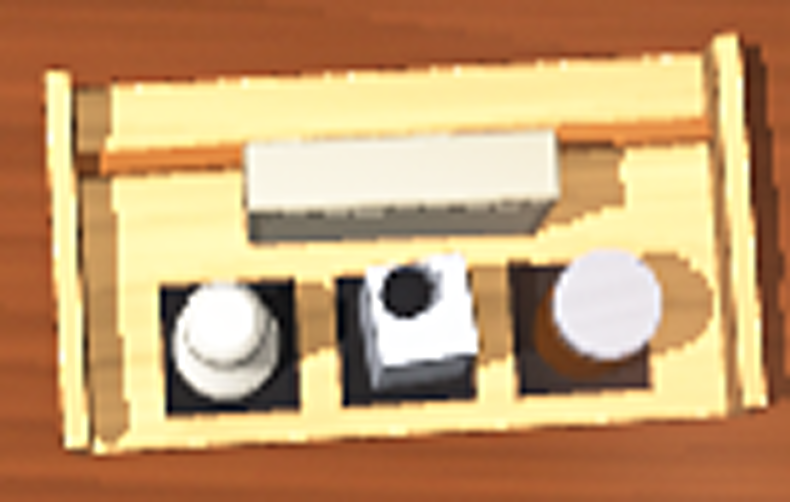

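View pics/c2.png

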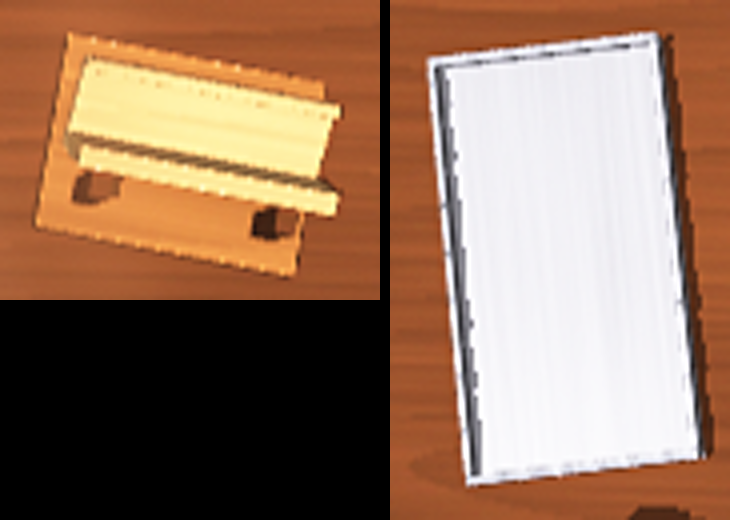

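View pics/c3.png

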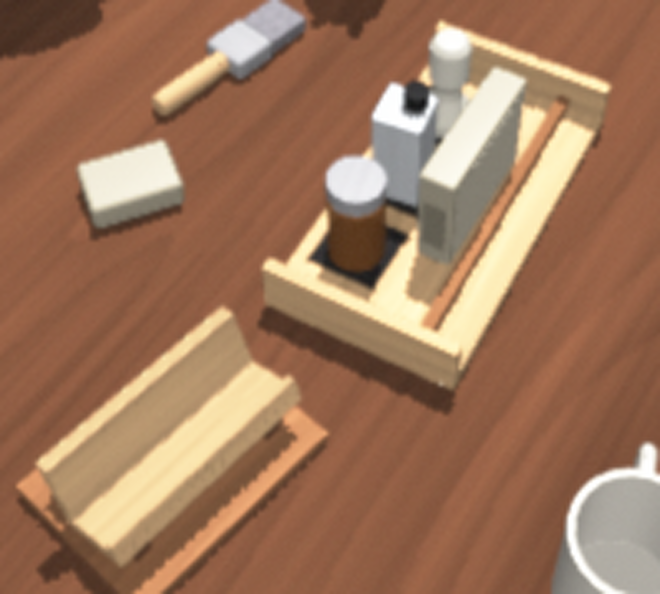

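```bash
cat > fit.py <<'E'
from h import *
from scipy.optimize import least_squares
def fit(d,P,uv,x0,z0=0):
    P=np.float64(P); uv=np.float64(uv)
    def T(p): c,s=np.cos(p[2]),np.sin(p[2]); return P@np.array([[c,s,0],[-s,c,0],[0,0,1]])+[p[0],p[1],z0]
    r=least_squares(lambda p:(proj(d,T(p))-uv).ravel(),x0); return r.x,r.fun.reshape(-1,2)
E
python3 - <<'E'
from fit import *
d=load('top0')
c1=lambda p:(np.float64(p)+.5)/5.9-.5+[268,128]
ca=lambda p:(np.float64(p)+.5)/4-.5+[405,150]
cb=lambda p:(np.float64(p)-[390,0]+.5)/4-.5+[130,115]
out=lambda n,r:print(n,r[0][:2].round(4),np.degrees(r[0][2]).round(2),'res',np.abs(r[1]).max().round(2),r[1].round(1).tolist())
x0=[.55,0,0]
ra=fit(d,[[.075,.14,.045],[.075,-.14,.045],[-.036,.072,.012],[-.036,0,.012],[-.036,-.072,.012]],c1([[47,72],[738,35],[231,346],[406,338],[581,330]]),x0); out('rack',ra)
out('stone',fit(d,[[.014,.06,.102],[.014,-.06,.102],[-.014,-.06,.102],[-.014,.06,.102]],c1([[243,142],[556,130],[558,196],[247,212]]),x0))
h=.019; out('tin',fit(d,[[h,h,.097],[h,-h,.097],[-h,-h,.097],[-h,h,.097]],c1([[365,268],[465,252],[475,352],[378,367]]),x0))
for n,p,z in(('jar',(607,304),.092),('mulltop',(224,318),.1),('mullfoot',(226,348),.024),('pot',((250-268)*5.9,(254-128)*5.9),.085)): print(n,ray(d,*c1(p),z).round(4))
c,s=np.cos(ra[0][2]),np.sin(ra[0][2])
for y in(.072,0,-.072): print('pad',(ra[0][:2]+[-.036*c-y*s,-.036*s+y*c]).round(4))
out('tray',fit(d,[[.13,.07,.015],[.13,-.07,.015],[-.13,-.07,.015],[-.13,.07,.015]],cb([[429,60],[658,33],[706,457],[467,485]]),[.5,.3,0]))
e=fit(d,[[-.0157,.075,.0782],[-.0157,-.075,.0782],[-.027,-.075,.0741],[-.027,.075,.0741],[0,0,.01]],ca([[82,146],[339,188],[337,214],[80,165],[181,154]]),[.5,-.3,0]);out('easel',e)
E
```

```text
rack [ 0.5647 -0.049 ] 4.52 res 0.52 [[-0.3, -0.0], [0.5, 0.0], [-0.1, 0.3], [-0.0, -0.0], [-0.1, -0.3]]
stone [ 0.5815 -0.0439] 4.01 res 0.6 [[-0.3, -0.3], [0.2, -0.6], [0.5, 0.6], [-0.4, 0.3]]
tin [ 0.5291 -0.0526] 8.98 res 0.39 [[-0.1, -0.2], [-0.3, 0.3], [0.4, 0.1], [-0.0, -0.2]]
jar [ 0.5337 -0.124   0.092 ]
mulltop [0.5237 0.0218 0.1   ]
mullfoot [0.5214 0.0216 0.024 ]
pot [0.3609 0.1427 0.085 ]
pad [0.5231 0.0199]
pad [ 0.5288 -0.0519]
pad [ 0.5345 -0.1236]
tray [0.5336 0.3405] 8.34 res 0.51 [[-0.2, -0.2], [0.3, -0.2], [-0.5, 0.1], [0.5, 0.3]]
easel [ 0.5272 -0.3279] -8.68 res 0.79 [[0.2, -0.2], [0.7, 0.7], [-0.2, -0.8], [-0.5, 0.1], [-0.2, 0.2]]
```

```bash
cat > to.py <<'E'
# python3 to.py x y z yaw : remaining turn about tool z, then shift in tool axes after it (tool down)
import sys; from h import *
from scipy.spatial.transform import Rotation as Ro
x,y,z,yaw=map(float,sys.argv[1:5]); s=observe(); R=np.array(s['tool_rot']); a=np.radians(yaw)
G=np.array([[-np.sin(a),np.cos(a),0],[np.cos(a),np.sin(a),0],[0,0,-1]])
print('turn',Ro.from_matrix(R.T@G).as_rotvec().round(4),'shift',(G.T@([x,y,z]-np.array(s['position']))).round(4),'pos',np.round(s['position'],4),'w',round(float(s['grip_width']),4),'F',np.round(s['ft_force'],1),'t',s['time_s'])
E
python3 -m jog '[[0,0,-0.176,0,0,0,65],[0,0,-0.176,0,0,0,65],[0,0,-0.176,0,0,0,65],[0,0,0,-0.0176,-0.0458,0,65],[0,0,0,-0.0176,-0.0458,0,65],[0,0,0,-0.0176,-0.0458,0,65],[0,0,0,-0.0176,-0.0458,0,65],[0,0,0,-0.0176,-0.0458,0,65],[0,0,0,-0.0176,-0.0458,0,65],[0,0,0,-0.0176,-0.0458,0,65]]' 30
python3 -m jog '[[0,0,0,-0.0176,-0.0458,0,65],[0,0,0,-0.0176,-0.0458,0,65],[0,0,0,-0.0176,-0.0458,0,65],[0,0,0,-0.0176,-0.0458,0,65],[0,0,0,-0.0176,-0.0458,0,65],[0,0,0,-0.0176,-0.0458,0,65],[0,0,0,-0.0176,-0.0458,0,65],[0,0,0,0,0,0,65]]'
python3 to.py .534 -.124 .044 94.5
python3 -c "from h import *; shot('wrist','w0')"
```

```text
time_s: 1.35
position: [0.3869, 0.1845, 0.2105]
tool_rot: [[-0.997, -0.08, -0.0], [-0.08, 0.997, -0.0], [0.0, -0.0, -1.0]]
ft_force: [0.8, 1.1, -0.1]
grip_width: 0.0556
gripper_force: 0.0
time_s: 2.35
position: [0.5357, -0.1263, 0.2095]
tool_rot: [[-0.997, -0.077, -0.001], [-0.077, 0.997, 0.0], [0.001, 0.0, -1.0]]
ft_force: [-0.6, 0.4, -0.3]
grip_width: 0.0556
gripper_force: 0.0
turn [ 0.0003 -0.0011 -0.0017] shift [0.0016 0.0025 0.1655] pos [ 0.5357 -0.1263  0.2095] w 0.0556 F [-0.6  0.4 -0.3] t 2.35
```

View pics/w0.png

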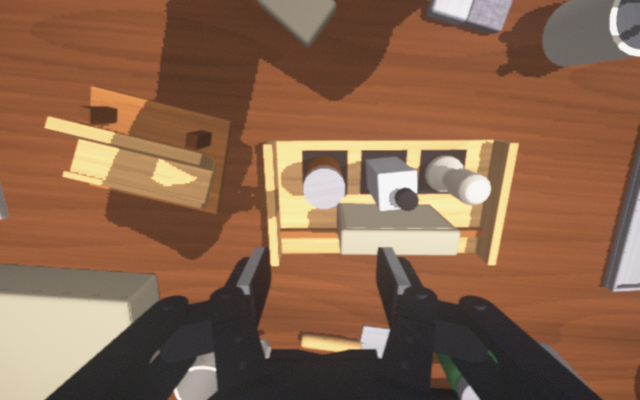

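Run:
```python
from fit import *
d=load('w0')
for n,p,z in(('jar',(324,187.5),.092),('mulltop',(475.5,189),.098)): print(n,ray(d,*p,z).round(4))
h=.019
for n,P,uv in(('tin',[[-h,-h,.097],[-h,h,.097],[h,h,.097],[h,-h,.097]],[[364.5,160],[409,157],[417,204],[375,209]]),('stone',[[-.014,-.06,.102],[-.014,.06,.102],[.014,.06,.102],[.014,-.06,.102]],[[340,228],[457,230],[457,253.5],[341,254]]),
 ('easel',[[-.0157,.075,.0782],[-.0157,-.075,.0782],[-.027,-.075,.0741],[-.027,.075,.0741]],[[212,156],[46,121],[50,116],[215,152]])):
    r=fit(d,P,uv,[.5,0,.1]); print(n,r[0].round(4),np.degrees(r[0][2]).round(1),np.abs(r[1]).max().round(1))
```

```text
jar [ 0.532  -0.1251  0.092 ]
mulltop [0.5206 0.0189 0.098 ]
tin [ 0.5209 -0.0618  0.2557] 14.6 6.7
stone [ 0.5791 -0.0468  0.0736] 4.2 4.0
easel [ 0.5202 -0.3188 -0.1499] -8.6 4.9
```

```bash
python3 -m jog '[[0,0,0,0.002,0.002,0.04,65],[0,0,0,0,0,0.04,65],[0,0,0,0,0,0.04,65],[0,0,0,0,0,0.03,65],[0,0,0,0,0,0.0155,65],[0,0,0,0,0,0,65],[0,0,0,0,0,0,0],[0,0,0,0,0,0,0],[0,0,0,0,0,0,0],[0,0,0,0,0,0,0]]' 30
python3 to.py .533 -.1245 .044 94.5; python3 -c "from h import *; shot('scene','s1')"
```

```text
time_s: 3.65
position: [0.5334, -0.1218, 0.046]
tool_rot: [[-0.997, -0.08, 0.001], [-0.08, 0.997, -0.0], [-0.001, -0.0, -1.0]]
ft_force: [-0.0, 0.1, 7.2]
grip_width: 0.0417
gripper_force: 29.8
turn [-0.0004  0.0015  0.0016] shift [ 0.0006 -0.0027  0.002 ] pos [ 0.5334 -0.1218  0.046 ] w 0.0417 F [-0.   0.1  7.2] t 3.65
```

```bash
python3 -m jog '[[0,0,0,0,0,-0.01,0],[0,0,0,0,0,-0.03,0],[0,0,0,0,0,-0.04,0],[0,0,0,0,0,-0.04,0],[0,0,0,-0.005,0.02,-0.01,0],[0,0,0,-0.0093,0.0388,0,0],[0,0,0,-0.0093,0.0388,0,0],[0,0,0,-0.0093,0.0388,0,0],[0,0,0,-0.0093,0.0388,0,0],[0,0,0,-0.0093,0.0388,0,0]]' 45
python3 -m jog '[[0,0,0,-0.0093,0.0388,0,0],[0,0,0,-0.0093,0.0388,0,0],[0,0,0,-0.0093,0.0388,0,0],[0,0,0,-0.0093,0.0388,0,0],[0,0,0,-0.0093,0.0388,0,0],[0,0,0,-0.0093,0.0388,0,0],[0,0,0,-0.004,0.019,0,0],[0,0,0,0,0,0,0]]'
python3 to.py .6078 .3514 .041 94.5
```

```text
time_s: 4.95
position: [0.5663, 0.0981, 0.1738]
tool_rot: [[-0.997, -0.081, -0.003], [-0.081, 0.997, 0.0], [0.003, 0.0, -1.0]]
ft_force: [-0.5, -0.3, -1.7]
grip_width: 0.0412
gripper_force: 45.6
time_s: 5.95
position: [0.6052, 0.3534, 0.1731]
tool_rot: [[-0.997, -0.083, -0.003], [-0.083, 0.997, -0.001], [0.003, -0.001, -1.0]]
ft_force: [-0.5, -0.7, -2.7]
grip_width: 0.0409
gripper_force: 45.6
turn [-0.0007 -0.003   0.0042] shift [-0.0025 -0.0022  0.1321] pos [0.6052 0.3534 0.1731] w 0.0409 F [-0.5 -0.7 -2.7] t 5.95
```

```bash
python3 -m jog '[[0,0,0,-0.0025,-0.002,0.03,0],[0,0,0,0,0,0.04,0],[0,0,0,0,0,0.035,0],[0,0,0,0,0,0.015,0],[0,0,0,0,0,0.006,0],[0,0,0,0,0,0.005,0],[0,0,0,0,0,0,0],[0,0,0,0,0,0,70],[0,0,0,0,0,0,70],[0,0,0,0,0,0,70]]'
python3 to.py .6078 .3514 .041 94.5;python3 -m jog '[[0,0,0,0,0,-0.02,70],[0,0,0,0,0,-0.06,70],[0,0,0,0,0,-0.06,65],[0,0,0,0,0,0,65]]' 30
python3 to.py .529 -.0525 .05 98
```

```text
time_s: 7.2
position: [0.6094, 0.3497, 0.0445]
tool_rot: [[-0.997, -0.08, 0.001], [-0.08, 0.997, 0.0], [-0.001, 0.0, -1.0]]
ft_force: [0.2, -0.3, -0.9]
grip_width: 0.0599
gripper_force: 0.0
turn [0.0002 0.0006 0.0017] shift [0.0014 0.0018 0.0035] pos [0.6094 0.3497 0.0445] w 0.0599 F [ 0.2 -0.3 -0.9] t 7.2
time_s: 7.7
position: [0.6109, 0.3504, 0.1904]
tool_rot: [[-0.997, -0.08, 0.01], [-0.08, 0.997, 0.004], [-0.011, 0.003, -1.0]]
ft_force: [-0.2, -0.3, -1.4]
grip_width: 0.0557
gripper_force: 0.0
turn [ 0.0027  0.0109 -0.0593] shift [ 0.1372 -0.3876  0.1404] pos [0.6109 0.3504 0.1904] w 0.0557 F [-0.2 -0.3 -1.4] t 7.7
```

```bash
python3 -m jog '[[0,0,-0.059,0,0,0,65],[0,0,0,0.0152,-0.0431,0,65],[0,0,0,0.0152,-0.0431,0,65],[0,0,0,0.0152,-0.0431,0,65],[0,0,0,0.0152,-0.0431,0,65],[0,0,0,0.0152,-0.0431,0,65],[0,0,0,0.0152,-0.0431,0,65],[0,0,0,0.0152,-0.0431,0,65],[0,0,0,0.0152,-0.0431,0,65],[0,0,0,0.0152,-0.0431,0,65]]'
python3 -m jog '[[0,0,0,0,0,0,65],[0,0,0,0,0,0,65]]'; python3 to.py .529 -.0525 .05 98;  python3 -c "from h import *; shot('top','t1')"
```

```text
time_s: 8.95
position: [0.5268, -0.0548, 0.1834]
tool_rot: [[-0.99, -0.139, -0.001], [-0.139, 0.99, 0.0], [0.001, 0.0, -1.0]]
ft_force: [-0.3, 0.5, 0.7]
grip_width: 0.0558
gripper_force: 0.0
time_s: 9.2
position: [0.5274, -0.0531, 0.1837]
tool_rot: [[-0.99, -0.139, -0.001], [-0.139, 0.99, 0.001], [0.001, 0.001, -1.0]]
ft_force: [0.2, 1.1, -0.4]
grip_width: 0.0554
gripper_force: 0.0
turn [ 0.0006 -0.0006 -0.0007] shift [-0.0017  0.0004  0.1337] pos [ 0.5274 -0.0531  0.1837] w 0.0554 F [ 0.2  1.1 -0.4] t 9.2
```

View pics/t1.png

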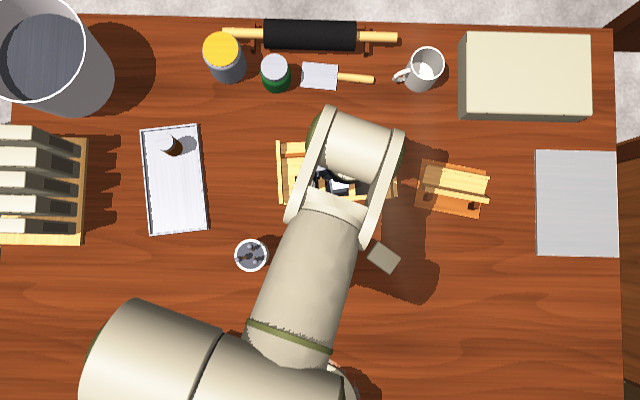

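```bash
python3 -m jog '[[0,0,0,-0.0017,0,0.04,65],[0,0,0,0,0,0.04,65],[0,0,0,0,0,0.035,65],[0,0,0,0,0,0.0185,65],[0,0,0,0,0,0,65],[0,0,0,0,0,0,0],[0,0,0,0,0,0,0],[0,0,0,0,0,0,0],[0,0,0,0,0,0,0]]' 30
python3 to.py .5336 .3405 .05 98
python3 -m jog '[[0,0,0,0,0,0,0],[0,0,0,0,0,-0.01,0],[0,0,0,0,0,-0.04,0],[0,0,0,0,0,-0.04,0],[0,0,0,0,0,-0.04,0],[0,0,0,0,0,-0.005,0]]' 45
python3 to.py .5336 .3405 .043 98
```

```text
time_s: 10.38
position: [0.5299, -0.0533, 0.0515]
tool_rot: [[-0.99, -0.139, 0.002], [-0.139, 0.99, -0.0], [-0.002, -0.0, -1.0]]
ft_force: [0.5, 0.9, 5.8]
grip_width: 0.0377
gripper_force: 31.6
turn [-0.0005  0.0021 -0.0006] shift [-0.0584  0.3894  0.0015] pos [ 0.5299 -0.0533  0.0515] w 0.0377 F [0.5 0.9 5.8] t 10.375
time_s: 11.12
position: [0.5299, -0.0536, 0.1881]
tool_rot: [[-0.99, -0.139, 0.004], [-0.139, 0.99, -0.002], [-0.004, -0.002, -1.0]]
ft_force: [-0.3, 0.3, -1.9]
grip_width: 0.0374
gripper_force: 45.3
turn [-0.0023  0.004  -0.0004] shift [-0.0585  0.3897  0.1451] pos [ 0.5299 -0.0536  0.1881] w 0.0374 F [-0.3  0.3 -1.9] t 11.125
```

```bash
python3 -m jog '[[0,0,0,-0.003,0.02,0,0],[0,0,0,-0.006,0.04,0,0],[0,0,0,-0.006,0.04,0,0],[0,0,0,-0.006,0.04,0,0],[0,0,0,-0.006,0.04,0,0],[0,0,0,-0.006,0.04,0,0],[0,0,0,-0.006,0.04,0,0],[0,0,0,-0.006,0.04,0,0],[0,0,0,-0.006,0.04,0,0],[0,0,0,-0.0055,0.034,0,0]]'
python3 -m jog '[[0,0,0,-0.0025,0.0157,0,0],[0,0,0,0,0,0.02,0],[0,0,0,0,0,0.04,0],[0,0,0,0,0,0.04,0],[0,0,0,0,0,0.03,0],[0,0,0,0,0,0.009,0],[0,0,0,0,0,0.003,0],[0,0,0,0,0,0,0]]'
python3 to.py .5336 .3405 .0445 98
```

```text
time_s: 12.38
position: [0.5316, 0.3271, 0.1834]
tool_rot: [[-0.99, -0.14, -0.004], [-0.14, 0.99, -0.001], [0.004, -0.001, -1.0]]
ft_force: [0.2, -0.1, -3.4]
grip_width: 0.0378
gripper_force: 45.3
time_s: 13.38
position: [0.534, 0.3407, 0.0447]
tool_rot: [[-0.99, -0.139, 0.001], [-0.139, 0.99, 0.0], [-0.001, -0.0, -1.0]]
ft_force: [-1.1, -2.6, 2.4]
grip_width: 0.0378
gripper_force: 45.7
turn [-0.0002  0.0013 -0.0006] shift [ 0.0004 -0.0001  0.0002] pos [0.534  0.3407 0.0447] w 0.0378 F [-1.1 -2.6  2.4] t 13.375
```

```bash
python3 -m jog '[[0,0,0,0,0,0,70],[0,0,0,0,0,0,70],[0,0,0,0,0,0,70],[0,0,0,0,0,-0.02,70],[0,0,0,0,0,-0.06,65],[0,0,0,0,0,-0.06,60],[0,0,0.06,0,0,0,60]]' 30
python3 to.py .522 .0205 .053 94.5
```

```text
time_s: 14.25
position: [0.5353, 0.3417, 0.1891]
tool_rot: [[-0.997, -0.078, 0.009], [-0.078, 0.997, 0.004], [-0.01, 0.003, -1.0]]
ft_force: [0.4, -0.6, -0.8]
grip_width: 0.0516
gripper_force: 0.0
turn [ 0.0031  0.0097 -0.0004] shift [ 0.0385 -0.3192  0.1361] pos [0.5353 0.3417 0.1891] w 0.0516 F [ 0.4 -0.6 -0.8] t 14.25
```

```bash
python3 -m jog '[[0,0,0,0.0048,-0.04,0,60],[0,0,0,0.0048,-0.04,0,60],[0,0,0,0.0048,-0.04,0,60],[0,0,0,0.0048,-0.04,0,60],[0,0,0,0.0048,-0.04,0,60],[0,0,0,0.0048,-0.04,0,60],[0,0,0,0.0048,-0.04,0,60],[0,0,0,0.0048,-0.04,0,60],[0,0,0,0,0,0,60],[0,0,0,0,0,0,60]]'
python3 to.py .522 .0205 .053 94.5;  python3 -c "from h import *; shot('wrist','w2')"
```

```text
time_s: 15.5
position: [0.5206, 0.0192, 0.1837]
tool_rot: [[-0.997, -0.079, 0.0], [-0.079, 0.997, 0.0], [-0.0, 0.0, -1.0]]
ft_force: [0.2, -0.5, -0.4]
grip_width: 0.0517
gripper_force: 0.0
turn [0.0003 0.     0.0006] shift [-0.0015  0.0012  0.1307] pos [0.5206 0.0192 0.1837] w 0.0517 F [ 0.2 -0.5 -0.4] t 15.5
```

View pics/w2.png

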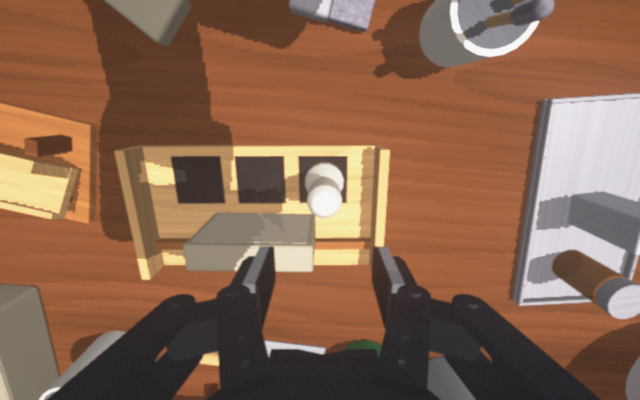

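Run:
```python
from fit import *
d=load('w2')
R=cv2.Rodrigues(d['rvec'])[0]; print((-R.T@d['tvec'].ravel()).round(3))
for n,p,z in(('mull top',(324.5,200),.1),('foot',(325,182),.024),('pad1',(198.5,179.5),.012),('pad0',(260.5,179.5),.012),('s',(186,246.5),.102),('s',(314.5,246.5),.102),('s',(313.5,270),.102),('s',(187,271),.102)): print(n,ray(d,*p,z).round(4))
print(proj(d,[[.5231,.0199,.012],[.5288,-.0519,.012],[.5345,-.1236,.012]]).round(1))
```

```text
[0.443 0.014 0.345]
mull top [0.5192 0.021  0.1   ]
foot [0.5218 0.0221 0.024 ]
pad1 [ 0.5335 -0.1232  0.012 ]
pad0 [ 0.5278 -0.052   0.012 ]
s [ 0.5725 -0.1004  0.102 ]
s [0.5632 0.0155 0.102 ]
s [0.5873 0.0163 0.102 ]
s [ 0.5977 -0.101   0.102 ]
[[323.  180.4]
 [260.6 180.4]
 [198.2 180.4]]
```

```bash
python3 -m jog '[[0,0,0,-0.001,0.0018,0.04,60],[0,0,0,0,0,0.04,60],[0,0,0,0,0,0.035,60],[0,0,0,0,0,0.0155,60],[0,0,0,0,0,0,60],[0,0,0,0,0,0,0],[0,0,0,0,0,0,0],[0,0,0,0,0,0,0],[0,0,0,0,0,0,0],[0,0,0,0,0,0,0]]' 30
python3 to.py .4594 .3296 .05 94.5
python3 -m jog '[[0,0,0,0,0,0,0],[0,0,0,0,0,-0.01,0],[0,0,0,0,0,-0.04,0],[0,0,0,0,0,-0.04,0],[0,0,0,0,0,-0.04,0],[0,0,0,0,0,-0.005,0]]' 45
python3 to.py .4594 .3296 .046 94.5
```

```text
time_s: 16.8
position: [0.5221, 0.0208, 0.054]
tool_rot: [[-0.997, -0.079, 0.002], [-0.079, 0.997, 0.0], [-0.002, -0.0, -1.0]]
ft_force: [-0.8, 0.9, 6.6]
grip_width: 0.0305
gripper_force: 30.6
turn [-0.      0.002   0.0005] shift [0.0383 0.3128 0.004 ] pos [0.5221 0.0208 0.054 ] w 0.0305 F [-0.8  0.9  6.6] t 16.8
time_s: 17.55
position: [0.5223, 0.0205, 0.1907]
tool_rot: [[-0.997, -0.079, 0.005], [-0.079, 0.997, -0.001], [-0.005, -0.001, -1.0]]
ft_force: [0.5, -0.4, -3.2]
grip_width: 0.0297
gripper_force: 45.1
turn [-0.0015  0.0047  0.0007] shift [0.0384 0.3131 0.1447] pos [0.5223 0.0205 0.1907] w 0.0297 F [ 0.5 -0.4 -3.2] t 17.55
```

```bash
python3 -m jog '[[0,0,0,0.0025,0.02,0,0],[0,0,0,0.0043,0.0348,0,0],[0,0,0,0.0043,0.0348,0,0],[0,0,0,0.0043,0.0348,0,0],[0,0,0,0.0043,0.0348,0,0],[0,0,0,0.0043,0.0348,0,0],[0,0,0,0.0043,0.0348,0,0],[0,0,0,0.0043,0.0348,0,0],[0,0,0,0.0043,0.0348,0,0],[0,0,0,0.0017,0.0148,0,0]]'
python3 -m jog '[[0,0,0,0,0,0,0],[0,0,0,0,0,0.02,0],[0,0,0,0,0,0.04,0],[0,0,0,0,0,0.04,0],[0,0,0,0,0,0.03,0],[0,0,0,0,0,0.009,0],[0,0,0,0,0,0.003,0],[0,0,0,0,0,0,0]]'
python3 to.py .4594 .3296 .047 94.5
```

```text
time_s: 18.8
position: [0.4564, 0.3316, 0.1864]
tool_rot: [[-0.997, -0.081, -0.003], [-0.081, 0.997, -0.001], [0.003, -0.001, -1.0]]
ft_force: [0.3, -0.4, -1.9]
grip_width: 0.0298
gripper_force: 45.1
time_s: 19.8
position: [0.459, 0.3296, 0.0473]
tool_rot: [[-0.997, -0.079, 0.002], [-0.079, 0.997, 0.001], [-0.002, 0.001, -1.0]]
ft_force: [-0.1, -0.1, -0.7]
grip_width: 0.0297
gripper_force: 45.2
turn [0.0005 0.0019 0.    ] shift [-0.0004 -0.      0.0003] pos [0.459  0.3296 0.0473] w 0.0297 F [-0.1 -0.1 -0.7] t 19.8
```

```bash
python3 -m jog '[[0,0,0,0,0,0.0015,0],[0,0,0,0,0,0,0],[0,0,0,0,0,0,70],[0,0,0,0,0,0,70],[0,0,0,0,0,0,70],[0,0,0,0,0,-0.02,70],[0,0,0,0,0,-0.06,70],[0,0,0,0,0,-0.06,70],[0,0,0,0,0,0,70]]' 40
python3 to.py .581 -.0432 .062 4.3; python3 -c "from h import *; print(observe()['q'])"; python3 -c "from h import *; shot('scene','s3')"
```

```text
time_s: 20.92
position: [0.4599, 0.3307, 0.1892]
tool_rot: [[-0.997, -0.079, 0.009], [-0.079, 0.997, 0.004], [-0.009, 0.003, -1.0]]
ft_force: [0.1, -0.0, -0.5]
grip_width: 0.0598
gripper_force: 0.0
turn [0.0095 0.0045 1.5752] shift [-0.382   0.0927  0.1272] pos [0.4599 0.3307 0.1892] w 0.0598 F [ 0.1 -0.  -0.5] t 20.925
[ 2.37474395e+01  2.41174173e+01  7.42483584e+01  4.50012575e-03
  8.10945963e+01 -7.08058287e+01]
```

View pics/s3.png

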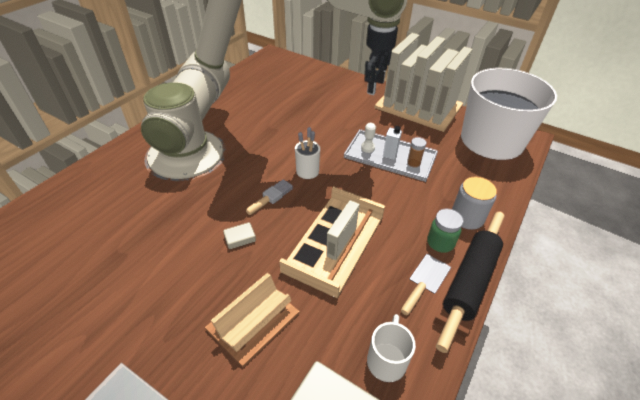

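```bash
python3 -m jog '[[0,0,0.175,0,0,0,70],[0,0,0.175,0,0,0,70],[0,0,0.175,0,0,0,70],[0,0,0.175,0,0,0,70],[0,0,0.175,0,0,0,70],[0,0,0.175,0,0,0,70],[0,0,0.175,0,0,0,70],[0,0,0.175,0,0,0,70],[0,0,0.175,0,0,0,70],[0,0,0,0,0,0,70]]'
python3 -m jog '[[0,0,0,-0.0382,0.0093,0,70],[0,0,0,-0.0382,0.0093,0,70],[0,0,0,-0.0382,0.0093,0,70],[0,0,0,-0.0382,0.0093,0,70],[0,0,0,-0.0382,0.0093,0,70],[0,0,0,-0.0382,0.0093,0,70],[0,0,0,-0.0382,0.0093,0,70],[0,0,0,-0.0382,0.0093,0,70],[0,0,0,-0.0382,0.0093,0,70],[0,0,0,-0.0382,0.0093,0,70]]'
python3 -m jog '[[0,0,0,0,0,0,70],[0,0,0,0,0,0,70]]'
python3 to.py .581 -.0432 .062 4.3; python3 -c "from h import *; shot('wrist','w4')"
```

```text
time_s: 22.22
position: [0.4578, 0.3296, 0.1831]
tool_rot: [[-0.076, 0.997, -0.003], [0.997, 0.076, -0.001], [-0.001, -0.003, -1.0]]
ft_force: [-0.3, 0.2, 0.5]
grip_width: 0.0597
gripper_force: 0.0
time_s: 23.48
position: [0.5796, -0.0453, 0.1837]
tool_rot: [[-0.079, 0.997, -0.002], [0.997, 0.079, 0.001], [0.001, -0.001, -1.0]]
ft_force: [0.7, 0.2, 0.2]
grip_width: 0.06
gripper_force: 0.0
time_s: 23.72
position: [0.5792, -0.0436, 0.1839]
tool_rot: [[-0.077, 0.997, -0.001], [0.997, 0.077, 0.001], [0.001, -0.001, -1.0]]
ft_force: [-0.5, 0.8, -1.4]
grip_width: 0.0601
gripper_force: 0.0
turn [-0.0013 -0.0008  0.0021] shift [0.0003 0.0018 0.1219] pos [ 0.5792 -0.0436  0.1839] w 0.0601 F [-0.5  0.8 -1.4] t 23.725
```

View pics/w4.png

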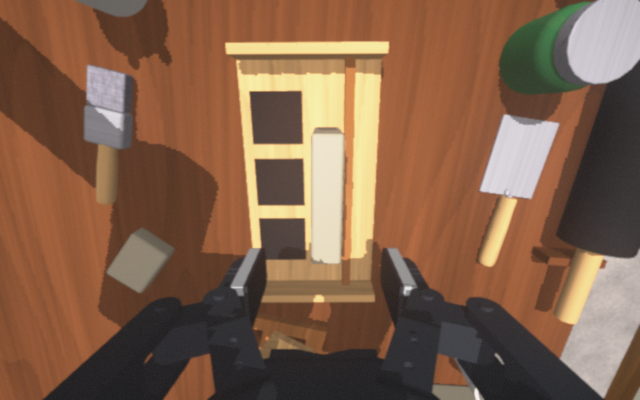

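Run:
```python
from fit import *
d=load('w4'); R=cv2.Rodrigues(d['rvec'])[0]; print((-R.T@d['tvec'].ravel()).round(3))
P=np.array([ray(d,*p,.102) for p in((311.5,134),(343.5,134),(344.5,262.5),(312,263.5))]); print(P.round(4),P.mean(0).round(4)); v=P[0]-P[3]; print(np.degrees(np.arctan2(-v[0],v[1])))
```

```text
[0.573 0.035 0.346]
[[ 0.5647  0.0131  0.102 ]
 [ 0.5904  0.0151  0.102 ]
 [ 0.6027 -0.1003  0.102 ]
 [ 0.5729 -0.1037  0.102 ]] [ 0.5827 -0.044   0.102 ]
3.9929327827373116
```

```bash
python3 -m jog '[[0,0,0,0,0.0022,0.04,70],[0,0,0,0,0,0.04,70],[0,0,0,0,0,0.03,70],[0,0,0,0,0,0.012,70],[0,0,0,0,0,0,70],[0,0,0,0,0,0,0],[0,0,0,0,0,0,0],[0,0,0,0,0,0,0],[0,0,0,0,0,0,0],[0,0,0,0,0,0,0]]' 40
python3 to.py .581 -.0432 .062 4.3;
python3 -m jog '[[0,0,0,0,0,0,0],[0,0,0,0,0,0,0],[0,0,0,0,0,-0.005,0],[0,0,0,0,0,-0.02,0],[0,0,0,0,0,-0.03,0],[0,0,0,0,0,-0.03,0],[0,0,0,0,0,-0.03,0],[0,0,0,0,0,0,0]]' 80
python3 to.py .581 -.0432 .062 4.3
```

```text
time_s: 25.02
position: [0.5823, -0.0441, 0.0639]
tool_rot: [[-0.075, 0.997, 0.002], [0.997, 0.075, -0.001], [-0.001, 0.002, -1.0]]
ft_force: [-1.9, 0.7, 6.2]
grip_width: 0.027
gripper_force: 41.3
turn [0.002  0.0007 0.    ] shift [ 0.0009 -0.0012  0.0019] pos [ 0.5823 -0.0441  0.0639] w 0.027 F [-1.9  0.7  6.2] t 25.025
time_s: 26.02
position: [0.5823, -0.0441, 0.1789]
tool_rot: [[-0.075, 0.997, 0.003], [0.997, 0.075, -0.001], [-0.001, 0.003, -1.0]]
ft_force: [0.3, 0.4, -7.7]
grip_width: 0.026
gripper_force: 80.1
turn [0.003  0.0011 0.    ] shift [ 0.001  -0.0013  0.1169] pos [ 0.5823 -0.0441  0.1789] w 0.026 F [ 0.3  0.4 -7.7] t 26.025
```

```bash
cat > ez.py <<'E'
# python3 ez.py up fwd [ex ey eyaw]: turn then shift to the easel seat pose, offset up the slope / forward off the board
import sys; from h import *
from scipy.spatial.transform import Rotation as Ro
up,fw,ex,ey,eyaw=([float(v) for v in sys.argv[1:]]+[.5272,-.3279,-8.68])[:5] if len(sys.argv)<6 else map(float,sys.argv[1:6])
a=np.radians(eyaw); t=np.radians(20); xe=np.array([np.cos(a),np.sin(a),0]); zs=-np.sin(t)*xe+[0,0,np.cos(t)]; n=np.cos(t)*xe+[0,0,np.sin(t)]
G=np.c_[np.cross(n,-zs),n,-zs]; p=np.array([ex,ey,.040])+.013*xe+(.052+up)*zs+fw*n
s=observe(); R=np.array(s['tool_rot'])
print('turn',Ro.from_matrix(R.T@G).as_rotvec().round(4),'shift now',(R.T@(p-s['position'])).round(4),'after turn',(G.T@(p-s['position'])).round(4),'tgt',p.round(4),'pos',np.round(s['position'],4),'w',round(float(s['grip_width']),4),'F',np.round(s['ft_force'],1),'t',s['time_s'])
E
python3 ez.py .07 .005
python3 - <<'E'
from fit import *
d=load('s3'); im=d['pixels'][260:370,190:310,::-1]; cv2.imwrite('pics/c5.png',cv2.resize(im,None,fx=5,fy=5,interpolation=cv2.INTER_CUBIC))
a=np.radians(-8.68)
P=np.array([[-.0157,.075,.0782],[-.0157,-.075,.0782],[0,.075,.035],[0,-.075,.035],[.033,.075,.0555],[.033,-.075,.0555]])
c,s=np.cos(a),np.sin(a); Q=P@np.array([[c,s,0],[-s,c,0],[0,0,1]])+[.5272,-.3279,0]
print(((proj(d,Q)-[190,260]+.5)*5-.5).round(0).tolist())
E
```

```text
turn [-0.3445 -0.0388  0.2244] shift now [-0.2735 -0.0998  0.0226] after turn [-0.2889 -0.0413  0.009 ] tgt [ 0.5034 -0.3243  0.1564] pos [ 0.5823 -0.0441  0.1789] w 0.026 F [ 0.3  0.4 -7.7] t 26.025
[[404.0, 72.0], [124.0, 317.0], [437.0, 148.0], [169.0, 393.0], [489.0, 166.0], [216.0, 423.0]]
```

View pics/c5.png

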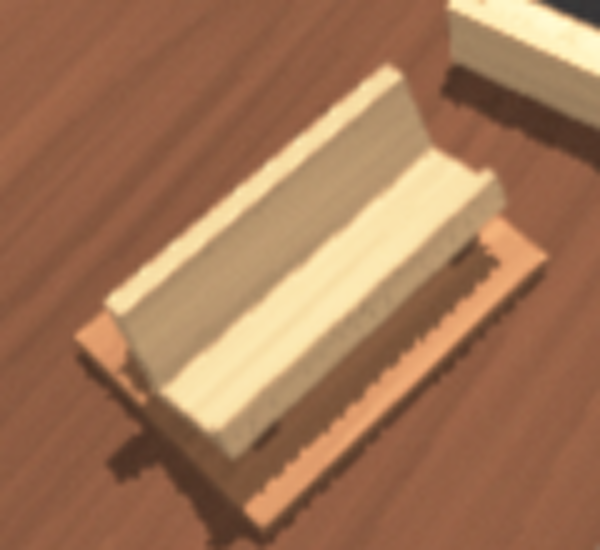

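```bash
python3 -m jog '[[0,0,0,-0.015,-0.005,0,0],[0,0,0,-0.03,-0.011,0,0],[0,0,0,-0.035,-0.013,0.003,0],[0,0,0,-0.035,-0.013,0.003,0],[0,0,0,-0.035,-0.013,0.003,0],[0,0,0,-0.035,-0.013,0.003,0],[0,0,0,-0.035,-0.013,0.003,0],[0,0,0,-0.03,-0.011,0.003,0],[0,0,0,-0.0235,-0.0078,0.0046,0],[0,0,0,0,0,0,0]]'
python3 -m jog '[[-0.0861,-0.0097,0.0561,0,0,0,0],[-0.0861,-0.0097,0.0561,0,0,0,0],[-0.0861,-0.0097,0.0561,0,0,0,0],[-0.0861,-0.0097,0.0561,0,0,0,0],[0,0,0,0,0,0,0],[0,0,0,0,0,0,0]]'
python3 ez.py .07 .005;python3 ez.py .02 .005
```

```text
time_s: 27.28
position: [0.5016, -0.3257, 0.1532]
tool_rot: [[-0.073, 0.997, -0.002], [0.997, 0.073, 0.002], [0.002, -0.002, -1.0]]
ft_force: [0.4, 0.7, -7.3]
grip_width: 0.0264
gripper_force: 79.9
time_s: 28.02
position: [0.503, -0.324, 0.155]
tool_rot: [[0.149, 0.931, 0.334], [0.989, -0.141, -0.05], [0.0, 0.337, -0.941]]
ft_force: [-0.0, -1.0, -7.1]
grip_width: 0.0264
gripper_force: 80.5
turn [-0.0049 -0.0007  0.0014] shift now [-0.0002  0.0009 -0.0011] after turn [-0.0002  0.0009 -0.0011] tgt [ 0.5034 -0.3243  0.1564] pos [ 0.503 -0.324  0.155] w 0.0264 F [-0.  -1.  -7.1] t 28.025
turn [-0.0049 -0.0007  0.0014] shift now [-0.0003  0.0012  0.0489] after turn [-0.0002  0.0009  0.0489] tgt [ 0.5204 -0.3269  0.1094] pos [ 0.503 -0.324  0.155] w 0.0264 F [-0.  -1.  -7.1] t 28.025
```

Descend along the slope in steps, watching the force.

```bash
python3 -m jog '[[-0.005,0,0.001,0,0.001,0.012,0],[0,0,0,0,0,0.02,0],[0,0,0,0,0,0.02,0],[0,0,0,0,0,0.01,0],[0,0,0,0,0,0,0],[0,0,0,0,0,0,0]]'
python3 ez.py 0 0;  python3 -c "from h import *; shot('scene','s6')
im=cv2.imread('pics/s6.png')[200:370,150:350]; cv2.imwrite('pics/c6.png',cv2.resize(im,None,fx=3.5,fy=3.5))"
```

```text
time_s: 28.78
position: [0.525, -0.3277, 0.0977]
tool_rot: [[0.152, 0.928, 0.34], [0.988, -0.143, -0.052], [0.0, 0.344, -0.939]]
ft_force: [-0.5, -0.7, -7.0]
grip_width: 0.0261
gripper_force: 80.4
turn [ 0.0025  0.0003 -0.0008] shift now [ 0.0001 -0.0054  0.0074] after turn [ 0.0002 -0.0054  0.0075] tgt [ 0.5225 -0.3272  0.0889] pos [ 0.525  -0.3277  0.0977] w 0.0261 F [-0.5 -0.7 -7. ] t 28.775
```

View pics/c6.png

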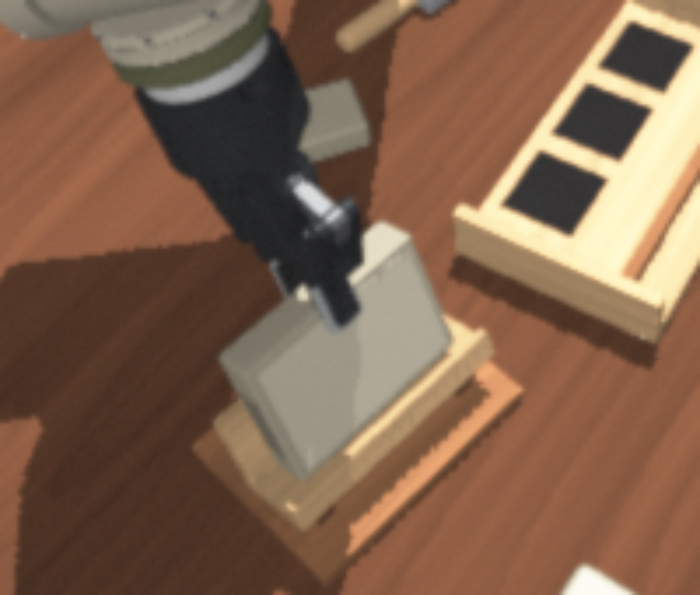

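```bash
python3 -m jog '[[0,0,0,0,0,0.003,0],[0,0,0,0,0,0.002,0],[0,0,0,0,0,0.001,0],[0,0,0,0,0,0,0]]'
python3 -m jog '[[0,0,0,0,0,0.0015,0],[0,0,0,0,0,0,0]]'|grep -E 'pos|ft'
python3 -m jog '[[0,0,0,0,-0.003,0,0],[0,0,0,0,-0.001,0,0],[0,0,0,0,0,0,0]]'
python3 ez.py 0 0
```

```text
time_s: 29.32
position: [0.5268, -0.3278, 0.0914]
tool_rot: [[0.152, 0.928, 0.34], [0.988, -0.143, -0.052], [0.001, 0.344, -0.939]]
ft_force: [-0.0, -0.1, -7.4]
grip_width: 0.0258
gripper_force: 80.5
position: [0.5272, -0.3275, 0.091]
ft_force: [-5.5, 4.5, 1.6]
time_s: 29.95
position: [0.5243, -0.328, 0.09]
tool_rot: [[0.152, 0.927, 0.342], [0.988, -0.143, -0.054], [-0.001, 0.346, -0.938]]
ft_force: [0.7, 1.1, 6.5]
grip_width: 0.0257
gripper_force: 81.9
turn [ 0.0046  0.0015 -0.001 ] shift now [ 0.0005 -0.0022  0.0003] after turn [ 0.0005 -0.0022  0.0003] tgt [ 0.5225 -0.3272  0.0889] pos [ 0.5243 -0.328   0.09  ] w 0.0257 F [0.7 1.1 6.5] t 29.95
```

```bash
python3 -m jog '[[0,0,0,0,-0.001,0,0],[0,0,0,0,-0.001,0,0],[0,0,0,0,0,0,0]]'|grep -E 'pos|ft'
python3 -m jog '[[0,0,0,0,-0.001,0,0],[0,0,0,0,0,0,0]]'|grep -E 'pos|ft'
python3 ez.py 0 0
```

```text
position: [0.5227, -0.3281, 0.0893]
ft_force: [1.7, 0.4, 5.5]
position: [0.5217, -0.328, 0.089]
ft_force: [1.9, 0.5, 6.2]
turn [ 0.0053  0.0022 -0.0012] shift now [0.001  0.0005 0.0004] after turn [0.001  0.0005 0.0003] tgt [ 0.5225 -0.3272  0.0889] pos [ 0.5217 -0.328   0.089 ] w 0.026 F [1.9 0.5 6.2] t 30.575
```

```bash
python3 -m jog '[[0,0,0,0,-0.001,0,0],[0,0,0,0,0,0,0]]'|grep -E 'pos|ft'
python3 -m jog '[[0,0,0,0,-0.001,0,0],[0,0,0,0,0,0,0]]'|grep -E 'pos|ft'
```

```text
position: [0.5215, -0.328, 0.0889]
ft_force: [4.5, 0.3, 4.5]
position: [0.5212, -0.3281, 0.0889]
ft_force: [9.1, 0.5, 2.9]
```

```bash
python3 -m jog '[[0,0,0,0,0,0,25],[0,0,0,0,0,0,40],[0,0,0,0,0,0,60],[0,0,0,0,0,0,60],[0,0,0,0,0,0,60],[0,0,0,0,0,-0.02,60],[0,0,0,0,0,-0.04,60],[0,0,0,0,0,-0.04,60],[0,0,0,0,0,-0.02,60],[0,0,0,0,0,0,60]]' 30
python3 to.py .4594 .3296 .0475 94.5; python3 -c "from h import *; print(observe()['q']); shot('scene','s7')
im=cv2.imread('pics/s7.png')[200:370,150:350]; cv2.imwrite('pics/c7.png',cv2.resize(im,None,fx=3.5,fy=3.5))"
```

```text
time_s: 32.33
position: [0.4782, -0.3208, 0.2009]
tool_rot: [[0.152, 0.927, 0.341], [0.988, -0.143, -0.054], [-0.001, 0.346, -0.938]]
ft_force: [-0.4, 0.2, -0.2]
grip_width: 0.0515
gripper_force: 0.0
turn [ 0.2503  0.3185 -1.7811] shift [-0.0323  0.6499  0.1534] pos [ 0.4782 -0.3208  0.2009] w 0.0515 F [-0.4  0.2 -0.2] t 32.325
[-52.45965852  17.16351846  86.20013409  15.54579453  62.56120749
 -49.197341  ]
```

View pics/c7.png

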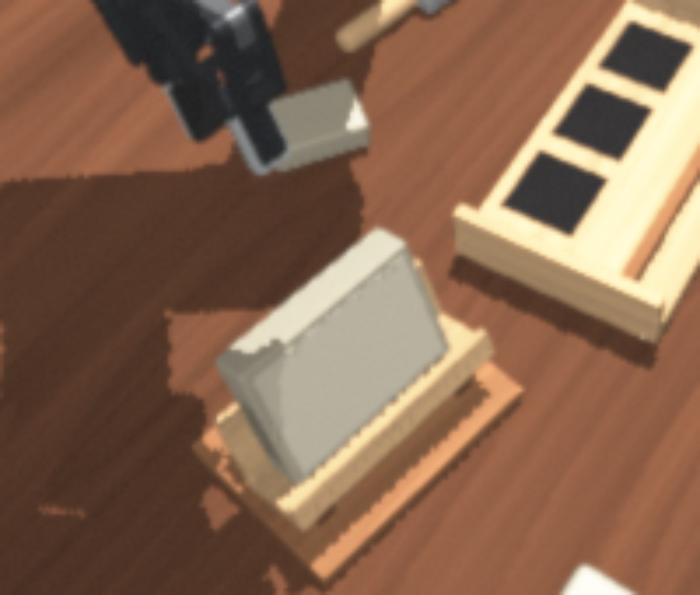

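```bash
python3 - <<'E'
from h import *
d=load('s7'); a=np.radians(-8.68); t=np.radians(20); xe=np.array([np.cos(a),np.sin(a),0]); ye=np.array([-np.sin(a),np.cos(a),0]); zs=-np.sin(t)*xe+[0,0,np.cos(t)]; n=np.cos(t)*xe+[0,0,np.sin(t)]
o=np.array([.5272,-.3279,.04])+.013*xe
Q=[o+.09*zs+i*n+j*ye for i,j in((-.014,-.06),(-.014,.06),(.014,.06),(.014,-.06))]
print(((proj(d,Q)-[150,200]+.5)*3.5-.5).round(0).tolist())
E
python3 -m jog '[[0.175,0,0,0,0,0,60],[0.175,0,0,0,0,0,60],[0,0,-0.18,0,0,0,60],[0,0,-0.18,0,0,0,60],[0,0,-0.18,0,0,0,60],[0,0,-0.18,0,0,0,60],[0,0,-0.18,0,0,0,60],[0,0,-0.18,0,0,0,60],[0,0,-0.18,0,0,0,60],[0,0,-0.18,0,0,0,60]]'|grep pos
python3 -m jog '[[0,0,-0.18,0,0,0,60],[0,0,-0.18,0,0,0,60],[0,0,0,0,0,0,60]]' |grep pos
python3 to.py .459 .3296 .046 94.5
```

```text
[[218.0, 359.0], [381.0, 221.0], [411.0, 237.0], [246.0, 379.0]]
position: [0.4782, -0.32, 0.1978]
position: [0.4782, -0.3201, 0.1981]
turn [ 0.0024 -0.0005 -0.0031] shift [-0.0319  0.6492  0.1521] pos [ 0.4782 -0.3201  0.1981] w 0.0514 F [ 0.8 -0.9 -0.5] t 34.0
```

```bash
python3 -m jog '[[0,0,0,-0.0032,0.06,0,60],[0,0,0,-0.0032,0.06,0,60],[0,0,0,-0.0032,0.06,0,60],[0,0,0,-0.0032,0.06,0,60],[0,0,0,-0.0032,0.06,0,60],[0,0,0,-0.0032,0.06,0,60],[0,0,0,-0.0032,0.06,0,60],[0,0,0,-0.0032,0.06,0,60],[0,0,0,-0.0032,0.06,0,60],[0,0,0,-0.0032,0.06,0,60]]' |grep pos
python3 -m jog '[[0,0,0,0,0.049,0,60],[0,0,0,0,0,0,60],[0,0,0,0,0,0,60]]'|grep pos
python3 to.py .459 .3296 .046 94.5
python3 -c "
from h import *
t=shot('top','t8')['pixels'][:,:,::-1]
r=lambda im,k:cv2.resize(im,None,fx=k,fy=k,interpolation=cv2.INTER_CUBIC)
o=np.zeros((600,800,3),np.uint8); o[:400,:500]=r(t[145:225,400:500],5); o[:390,510:765]=r(t[115:245,130:215],3); cv2.imwrite('pics/c8.png',o)"
```

```text
position: [0.4636, 0.2824, 0.1993]
position: [0.4602, 0.3288, 0.1993]
turn [-0.0002 -0.0002 -0.0039] shift [0.0011 0.0009 0.1533] pos [0.4602 0.3288 0.1993] w 0.0511 F [-0.1 -0.4 -0.2] t 35.625
```

View pics/c8.png

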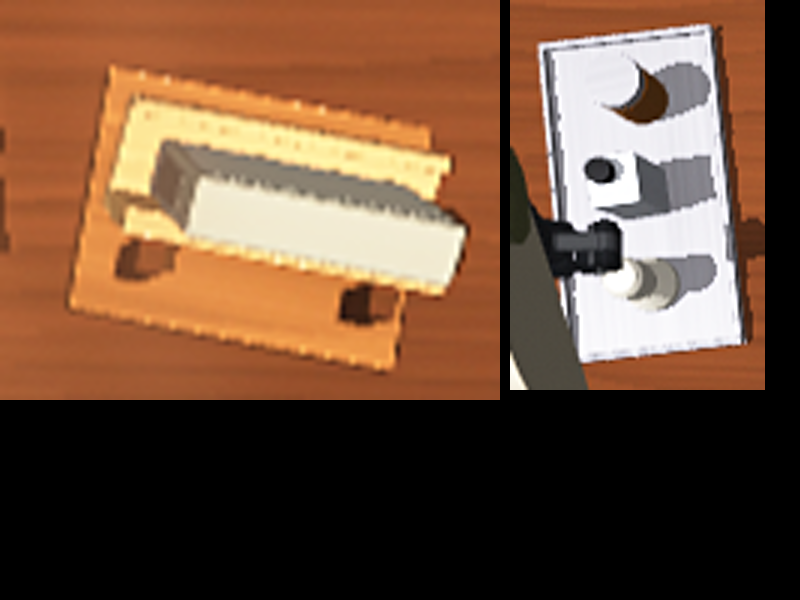

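```bash
python3 - <<'E'
from fit import *
d=load('t8'); t=np.radians(20); zs=np.array([-np.sin(t),0,np.cos(t)]); n=np.array([np.cos(t),0,np.sin(t)]); y=np.array([0,1,0])
P=[np.array([.013,0,.04])+.09*zs+i*n+j*y for i,j in((.014,.06),(.014,-.06),(-.014,-.06),(-.014,.06))]
r=fit(d,P,(np.float64([[203,178],[468,230],[458,292],[188,232]])+.5)/5-.5+[400,145],[.52,-.33,-.15]); print('easel-equiv',r[0],np.degrees(r[0][2]),r[1].round(1).tolist())
E
python3 -m jog '[[0,0,0,0.001,0.001,0.04,60],[0,0,0,0,0,0.05,60],[0,0,0,0,0,0.04,60],[0,0,0,0,0,0.023,60],[0,0,0,0,0,0,60],[0,0,0,0,0,0,0],[0,0,0,0,0,0,0],[0,0,0,0,0,0,0],[0,0,0,0,0,0,0],[0,0,0,0,0,0,0]]' 30
python3 to.py .4594 .3296 .046 94.5
python3 -m jog '[[0,0,0,0,0,0,0],[0,0,0,0,0,-0.01,0],[0,0,0,0,0,-0.04,0],[0,0,0,0,0,-0.04,0],[0,0,0,0,0,-0.04,0],[0,0,0,0,0,-0.015,0]]' 45 | grep -E 'ft|wid'
python3 to.py .5217 .021 .053 94.5
```

```text
easel-equiv [ 0.52501034 -0.33077728 -0.17976355] -10.299692688342281 [[-0.0, -0.7], [1.1, 0.0], [-0.7, -0.2], [-0.4, 0.8]]
time_s: 36.92
position: [0.4603, 0.3301, 0.0484]
tool_rot: [[-0.997, -0.077, 0.004], [-0.077, 0.997, 0.001], [-0.004, 0.001, -1.0]]
ft_force: [-0.3, -3.8, 7.6]
grip_width: 0.0303
gripper_force: 30.7
turn [ 0.0006  0.0038 -0.0019] shift [ 0.0009 -0.0004  0.0024] pos [0.4603 0.3301 0.0484] w 0.0303 F [-0.3 -3.8  7.6] t 36.925
ft_force: [-0.2, 0.5, -3.2]
grip_width: 0.0299
turn [ 0.002   0.0045 -0.0017] shift [-0.0376 -0.3134  0.1415] pos [0.4596 0.3305 0.1945] w 0.0299 F [-0.2  0.5 -3.2] t 37.675
```

```bash
python3 to.py .5233 .021 .0555 94.5; python3 -m jog '[[0,0,0,-0.002,-0.018,0,0],[0,0,0,-0.0042,-0.035,0,0],[0,0,0,-0.0042,-0.035,0,0],[0,0,0,-0.0042,-0.035,0,0],[0,0,0,-0.0042,-0.035,0,0],[0,0,0,-0.0042,-0.035,0,0],[0,0,0,-0.0042,-0.035,0,0],[0,0,0,-0.0042,-0.035,0,0],[0,0,0,-0.0042,-0.035,0,0],[0,0,0,-0.002,-0.0155,0,0]]'|grep pos
python3 -m jog '[[0,0,0,0,0,0,0],[0,0,0,0,0,0.03,0],[0,0,0,0,0,0.04,0],[0,0,0,0,0,0.03,0],[0,0,0,0,0,0.015,0],[0,0,0,0,0,0,0]]'|grep -E 'pos|ft'
python3 to.py .5233 .021 .0555 94.5
```

```text
turn [ 0.002   0.0045 -0.0017] shift [-0.0392 -0.3135  0.139 ] pos [0.4596 0.3305 0.1945] w 0.0299 F [-0.2  0.5 -3.2] t 37.675
position: [0.52, 0.0182, 0.1902]
position: [0.5199, 0.0216, 0.0759]
ft_force: [-0.0, 0.3, -2.1]
turn [ 0.0015 -0.0019 -0.0007] shift [-0.0034 -0.0009  0.0204] pos [0.5199 0.0216 0.0759] w 0.0299 F [-0.   0.3 -2.1] t 39.675
```

```bash
python3 -m jog '[[0,0,0,-0.0034,-0.001,0.01,0],[0,0,0,0,0,0.007,0],[0,0,0,0,0,0.003,0],[0,0,0,0,0,0,0],[0,0,0,0,0,0,0]]'|grep -E 'pos|ft'
python3 to.py .5233 .021 .0555 94.5
```

```text
position: [0.5245, 0.0197, 0.0572]
ft_force: [-0.6, 0.2, -2.1]
turn [ 0.0004  0.0015 -0.0019] shift [0.0011 0.0014 0.0017] pos [0.5245 0.0197 0.0572] w 0.0298 F [-0.6  0.2 -2.1] t 40.3
```

```bash
python3 -m jog '[[0,0,0,0.001,0.0015,0.001,0],[0,0,0,0,0,0.001,0],[0,0,0,0,0,0,0]]'|grep -E 'pos|ft'
python3 -m jog '[[0,0,0,0,0,0,60],[0,0,0,0,0,0,60],[0,0,0,0,0,0,60],[0,0,0,0,0,-0.02,60],[0,0,0,0,0,-0.06,60],[0,0,0,0,0,-0.05,65],[0,0,-0.06,0,0,0,65],[0,0,0,0,0,0,65]]' 30|grep -E 'pos|wid'
python3 to.py .534 .3407 .0447 98
```

```text
position: [0.5235, 0.0212, 0.0555]
ft_force: [-2.3, 0.9, 4.9]
position: [0.523, 0.0211, 0.185]
grip_width: 0.0556
turn [ 0.0003  0.0012 -0.0035] shift [-0.0554  0.315   0.1403] pos [0.523  0.0211 0.185 ] w 0.0556 F [0.6 0.7 0.1] t 41.675
```

```bash
python3 -m jog '[[0,0,-0.003,-0.0069,0.0394,0,65],[0,0,0,-0.0069,0.0394,0,65],[0,0,0,-0.0069,0.0394,0,65],[0,0,0,-0.0069,0.0394,0,65],[0,0,0,-0.0069,0.0394,0,65],[0,0,0,-0.0069,0.0394,0,65],[0,0,0,-0.0069,0.0394,0,65],[0,0,0,-0.0069,0.0394,0,65],[0,0,0,0,0,0,65],[0,0,0,0,0,0,65]]'|grep -E 'pos|wid'
python3 to.py .534 .3407 .0447 98
```

```text
position: [0.5338, 0.3404, 0.1842]
grip_width: 0.0553
turn [-0.0002 -0.0006 -0.0006] shift [-0.0002  0.0002  0.1395] pos [0.5338 0.3404 0.1842] w 0.0553 F [ 0.6  0.3 -0.5] t 42.925
```

```bash
python3 -m jog '[[0,0,0,0,0,0.04,65],[0,0,0,0,0,0.04,65],[0,0,0,0,0,0.04,65],[0,0,0,0,0,0.0185,65],[0,0,0,0,0,0,65],[0,0,0,0,0,0,0],[0,0,0,0,0,0,0],[0,0,0,0,0,0,0],[0,0,0,0,0,0,0],[0,0,0,0,0,0,0]]' 30 |grep -E 'pos|wid|ft'
python3 to.py .534 .3407 .0447 98
python3 -m jog '[[0,0,0,0,0,0,0],[0,0,0,0,0,-0.01,0],[0,0,0,0,0,-0.04,0],[0,0,0,0,0,-0.04,0],[0,0,0,0,0,-0.04,0],[0,0,0,0,0,-0.01,0]]' 45 | grep -E 'ft|wid'
python3 to.py .53 -.053 .0525 98
```

```text
position: [0.5349, 0.3408, 0.0479]
ft_force: [0.5, -3.2, 6.5]
grip_width: 0.0376
turn [ 0.0003  0.0033 -0.    ] shift [0.0009 0.     0.0032] pos [0.5349 0.3408 0.0479] w 0.0376 F [ 0.5 -3.2  6.5] t 44.175
ft_force: [-0.5, 0.6, -2.9]
grip_width: 0.0371
turn [0.0019 0.0054 0.0004] shift [ 0.0594 -0.3899  0.1368] pos [0.5345 0.3414 0.1893] w 0.0371 F [-0.5  0.6 -2.9] t 44.925
```

```bash
python3 -m jog '[[0,0,0,0.003,-0.02,0,0],[0,0,0,0.006,-0.04,0,0],[0,0,0,0.006,-0.04,0,0],[0,0,0,0.006,-0.04,0,0],[0,0,0,0.006,-0.04,0,0],[0,0,0,0.006,-0.04,0,0],[0,0,0,0.006,-0.04,0,0],[0,0,0,0.006,-0.04,0,0],[0,0,0,0.006,-0.04,0,0],[0,0,0,0.0055,-0.035,0,0]]'|grep pos
python3 -m jog '[[0,0,0,0.0022,-0.015,0,0],[0,0,0,0,0,0,0],[0,0,0,0,0,0.03,0],[0,0,0,0,0,0.04,0],[0,0,0,0,0,0.03,0],[0,0,0,0,0,0.01,0],[0,0,0,0,0,0,0]]'|grep -E 'pos|ft'
python3 to.py .5308 -.0532 .055 98
```

```text
position: [0.5287, -0.0403, 0.1844]
position: [0.5303, -0.0528, 0.0765]
ft_force: [-0.7, 0.3, -1.8]
turn [0.0008 0.0006 0.0009] shift [-0.0004 -0.0005  0.0215] pos [ 0.5303 -0.0528  0.0765] w 0.0374 F [-0.7  0.3 -1.8] t 47.05
```

```bash
python3 -m jog '[[0,0,0,-0.0004,-0.0005,0.01,0],[0,0,0,0,0,0.007,0],[0,0,0,0,0,0.003,0],[0,0,0,0,0,0.001,0],[0,0,0,0,0,0,0]]'|grep -E 'pos|ft'
python3 to.py .5308 -.0532 .055 98
```

```text
position: [0.5309, -0.0539, 0.0555]
ft_force: [-0.5, -0.7, -3.6]
turn [ 0.0003  0.0013 -0.    ] shift [-0.      0.0007  0.0005] pos [ 0.5309 -0.0539  0.0555] w 0.0377 F [-0.5 -0.7 -3.6] t 47.675
```

Release, then on to the jar (last placed with tool near (0.609, 0.350), TCP 0.042).

```bash
python3 -m jog '[[0,0,0,0,0,0.001,0],[0,0,0,0,0,0.0005,0],[0,0,0,0,0,0,0]]'|grep -E 'pos|ft'
python3 -m jog '[[0,0,0,0,0,0,65],[0,0,0,0,0,0,65],[0,0,0,0,0,0,65],[0,0,0,0,0,-0.02,65],[0,0,0,0,0,-0.06,65],[0,0,0,0,0,-0.05,70],[0,0,0.06,0,0,0,70],[0,0,0,0,0,0,70]]' 30|grep -E 'pos|wid'
python3 to.py .6085 .3505 .042 94.5
```

```text
position: [0.5313, -0.0541, 0.0549]
ft_force: [-1.3, 0.1, 6.4]
position: [0.5305, -0.0539, 0.184]
grip_width: 0.0596
turn [0.0005 0.0011 0.0016] shift [-0.1095  0.397   0.142 ] pos [ 0.5305 -0.0539  0.184 ] w 0.0596 F [-0.1  0.1  0.5] t 49.05
```

```bash
python3 -m jog '[[0,0,0,-0.0137,0.0496,0,70],[0,0,0,-0.0137,0.0496,0,70],[0,0,0,-0.0137,0.0496,0,70],[0,0,0,-0.0137,0.0496,0,70],[0,0,0,-0.0137,0.0496,0,70],[0,0,0,-0.0137,0.0496,0,70],[0,0,0,-0.0137,0.0496,0,70],[0,0,0,-0.0137,0.0496,0,70],[0,0,0,0,0,0,70],[0,0,0,0,0,0,70]]'|grep -E 'pos|wid'
python3 to.py .6085 .3505 .042 94.5
python3 - <<'E'
from fit import *
d=shot('wrist','w9'); g=cv2.GaussianBlur(d['pixels'],(3,3),0)
p=proj(d,[.6085,.3505,.085])[0]; print(p)
E
```

```text
position: [0.6081, 0.3499, 0.1831]
grip_width: 0.0596
turn [-0.0003 -0.0008  0.0019] shift [-0.0004  0.0006  0.1411] pos [0.6081 0.3499 0.1831] w 0.0596 F [-0.4 -0.1 -0.3] t 50.3
[323.09514187 197.26211173]
```

View pics/w9.png

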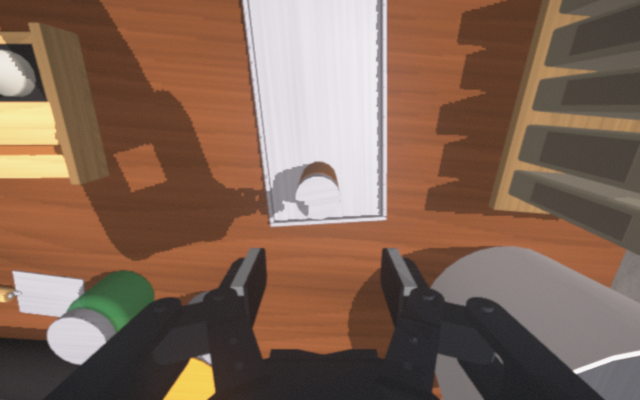

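```bash
python3 -m jog '[[0,0,0,-0.0007,-0.0015,0.04,70],[0,0,0,0,0,0.04,70],[0,0,0,0,0,0.04,70],[0,0,0,0,0,0.02,70],[0,0,0,0,0,0,70],[0,0,0,0,0,0,0],[0,0,0,0,0,0,0],[0,0,0,0,0,0,0],[0,0,0,0,0,0,0],[0,0,0,0,0,0,0]]' 30 |grep -E 'pos|wid|ft'
python3 -m jog '[[0,0,0,0,0,0,0],[0,0,0,0,0,-0.01,0],[0,0,0,0,0,-0.04,0],[0,0,0,0,0,-0.04,0],[0,0,0,0,0,-0.04,0],[0,0,0,0,0,-0.01,0]]' 45 | grep -E 'ft|wid'
python3 to.py .5334 -.124 .053 94.5
```

```text
position: [0.6101, 0.3487, 0.0459]
ft_force: [-0.3, -2.9, 6.7]
grip_width: 0.0411
ft_force: [0.4, 0.1, -1.9]
grip_width: 0.0399
turn [0.0022 0.0056 0.0015] shift [ 0.1132 -0.466   0.1342] pos [0.6097 0.3494 0.1872] w 0.0399 F [ 0.4  0.1 -1.9] t 52.35
```

```bash
python3 -m jog '[[0,0,0,0.005,-0.02,0,0],[0,0,0,0.0098,-0.0405,0,0],[0,0,0,0.0098,-0.0405,0,0],[0,0,0,0.0098,-0.0405,0,0],[0,0,0,0.0098,-0.0405,0,0],[0,0,0,0.0098,-0.0405,0,0],[0,0,0,0.0098,-0.0405,0,0],[0,0,0,0.0098,-0.0405,0,0],[0,0,0,0.0098,-0.0405,0,0],[0,0,0,0.0098,-0.0405,0,0]]'|grep pos
python3 -m jog '[[0,0,0,0.0098,-0.0405,0,0],[0,0,0,0.0098,-0.0405,0,0],[0,0,0,0,0,0,0],[0,0,0,0,0,0,0]]'|grep pos
python3 to.py .534 -.124 .053 94.5
```

```text
position: [0.5459, -0.0428, 0.1825]
position: [0.5334, -0.1234, 0.183]
turn [ 0.0018 -0.0004  0.0011] shift [-0.0005 -0.0006  0.13  ] pos [ 0.5334 -0.1234  0.183 ] w 0.0402 F [-0.5  0.4 -2.4] t 54.1
```

```bash
python3 -m jog '[[0,0,0,-0.0005,-0.0006,0.03,0],[0,0,0,0,0,0.04,0],[0,0,0,0,0,0.035,0],[0,0,0,0,0,0.015,0],[0,0,0,0,0,0.007,0],[0,0,0,0,0,0.003,0],[0,0,0,0,0,0,0],[0,0,0,0,0,0,0]]'|grep -E 'pos|ft'
python3 to.py .534 -.124 .053 94.5
```

```text
position: [0.5348, -0.1248, 0.0545]
ft_force: [0.3, 0.3, -2.4]
turn [-0.0001  0.0022  0.001 ] shift [0.0007 0.0008 0.0015] pos [ 0.5348 -0.1248  0.0545] w 0.0407 F [ 0.3  0.3 -2.4] t 55.1
```

```bash
python3 -m jog '[[0,0,0,0.0007,0.0008,0.001,0],[0,0,0,0,0,0.001,0],[0,0,0,0,0,0,0]]'|grep -E 'pos|ft'
python3 -m jog '[[0,0,0,0,0,0,65],[0,0,0,0,0,0,65],[0,0,0,0,0,0,65],[0,0,0,0,0,-0.02,65],[0,0,0,0,0,-0.06,65],[0,0,0,0,0,-0.06,65],[0,0,0,0.04,0,-0.02,65],[0,0,0,0.05,0,0,65],[0,0,0,0.05,0,0,65],[0,0,0,0.03,0,0,65]]'|grep -E 'pos|wid'
python3 -m jog '[[0,0,0,0,0,0,65],[0,0,0,0,0,0,65],[0,0,0,0,0,0,65],[0,0,0,0,0,0,65]]'|grep pos
python3 - <<'E'
from h import *
a=shot('top','t10')['pixels'][:,:,::-1]; b=shot('scene','s10')['pixels'][:,:,::-1]
r=lambda im,k:cv2.resize(im,None,fx=k,fy=k,interpolation=cv2.INTER_CUBIC)
o=np.zeros((600,800,3),np.uint8); o[:255,:705]=r(a[130:215,268:503],3); o[260:600,:680]=r(b[185:355,60:400],2); cv2.imwrite('pics/c10.png',o)
E
```

```text
position: [0.5343, -0.1241, 0.053]
ft_force: [-0.8, 0.5, 6.3]
position: [0.3621, -0.1372, 0.2117]
grip_width: 0.0551
position: [0.3645, -0.1374, 0.2115]
```

View pics/c10.png

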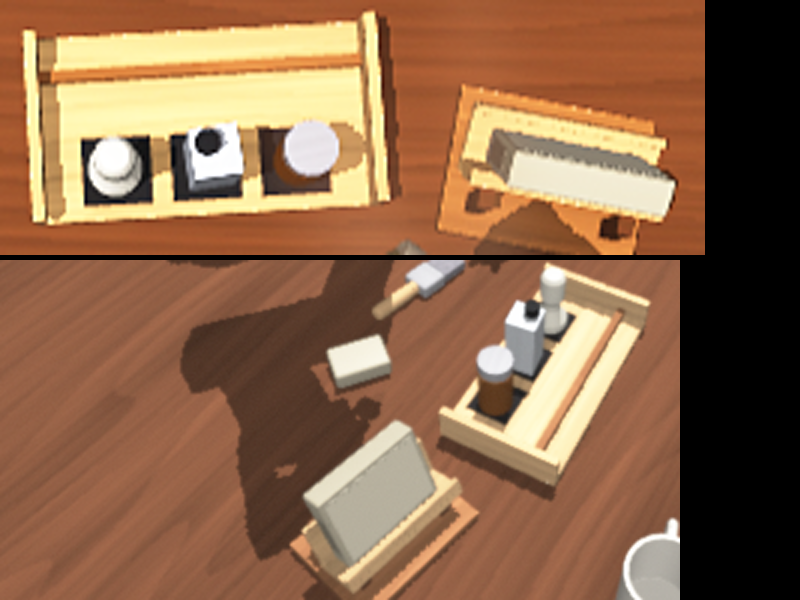

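```bash
python3 -c "from rig import job; print(job.close_job())"
```

```text
the job is handed in; nothing more can be done
None
```

The job is handed in: the stone leans on the middle of the easel, and the jar, tin and muller stand back on their own pads, each within about 2 mm of its starting spot in the last top image. The arm was clear of everything and the pot of brushes was never approached. No verdict came back.

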